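# Sieve drainage pebbles and hold them over the pot

### The arm

A 6-joint arm with a two-finger parallel gripper is mounted at the origin on the work surface. World frame = base frame: x ahead of the robot, y to its left, z up, the work surface at z = 0. Lengths are in m, angles in rad, forces in N, time in s.
With the tool pointing down it reaches from about 0.3 to 0.775 m from the base axis. Payload 14.6 kg.
Tool frame: the origin (TCP) lies on the centre line of the jaws, within the pads' length; the fingertips stand 19 mm ahead of it and the grasp point (between the pads) is the TCP; y points along the fingers, x is the direction in which the jaws open and shut, and the axes are right-handed (so a half turn about y gives the same grasp; the last joint's range is limited). The gripper opens to 94 mm and grips with 3 to 60 N. Pads are 16 mm wide; open, the fingers measure 119 mm over their backs; the gripper's body (75 mm by 177 mm) begins 78 mm behind the grasp point.
Start: joints at [-1.308, 0.3, 1.521, -0, 1.321, -0.067], TCP at [0.178, -0.52, 0.194] pointing down, gripper open.
Joint ranges: [-3.03, 3.03], [-0.79, 2.21], [0.23, 2.52], [-1.04, 4.18], [0, 3.07], [-2.55, 2.55]. Speed limits (rad/s): [2.22, 2.22, 2.57, 3.14, 3.14, 3.14].

### API

Orientations are given as [roll, pitch, yaw] about the fixed x, y, z axes, in that order (R = Rz(yaw) Ry(pitch) Rx(roll)).
In Python, from station import get_obs, cams, workorder gives the robot as it stands.
- The arm moves only by the shell command python3 -m handwheel 'ROWS' [FORCE]. ROWS is JSON, a list of rows, each an object of numbers: "fingers": the opening, from -1 (shut) to 1 (fully open); "x", "y", "z": the shift along the tool's x, y, z in m; "spin": the turn about the tool's y in degrees. In form: [{"fingers": .., "x": .., "y": .., "z": .., "spin": ..}, ...]. A call has exactly 10 rows; each row is the pose to reach, as a shift and turn from the pose commanded when the call began, along the tool's axes at that moment; what a row does not reach only later rows make up. A row lasts 1/10 s, in which the tool goes at most 50 mm and 8.59 degrees, less where a joint would pass 70% of its speed; a pose out of reach is approached as far as the arm can. A call with a gripper value outside its range is refused whole. The fingers move at their own pace and stop on an object; FORCE is the grip in N (left out, the last holds). Time passes only in rows, so rows that repeat a pose let the fingers close, or fill a call up. It gives the time, the measured TCP pose, the force and the opening at its end, in the units of the state.
- get_obs(): the state, without advancing time (a new reading comes with each control period).
- cams.camera(name): name is "side" or "top" or "wrist"; returns (picture, depth): 420x560x3 uint8, red, green, blue; 420x560 float32, m along the optical axis (not along the pixel's ray), 0 where there is no reading.
- cams.get_calibration(name): a dict with "fx", "fy", "cx", "cy" (pixels), "view" (4x4, takes a point from world to camera coordinates). Camera axes: x right, y down, z forward; pixel columns grow to the right and rows downward; lengths in m; the calibration is good to about 2 mm. A picture is of the moment at which its call begins: read the wrist's pose just before it. get_calibration takes no time and is no camera call; for the wrist camera it gives the pose at the moment of the call.
- workorder.hand_in(): hands the job in, once; it reports no verdict.
The state is a dict: "time_s": time; "qpos": joint angles; "joint_vel": joint speeds; "tau": joint torques, N m; "ee_pos": TCP position; "eef_rot": TCP orientation; "force": force on the tool from outside, world axes, zero at the start; "moment": the same for the moment, N m; "grip_width": finger opening in m.
Only numpy, scipy, OpenCV 4.12 (cv2) and the standard library are available. Lean on these libraries where they do the work, as an engineer would, in place of code of your own. Each camera call takes 0.05 s, during which the arm holds its last target. There are 200 camera calls.

### The job

Take the aluminium sieve scoop by its upright wooden grip, scoop at least three of the round clay pebbles out of the black tray with it, carry them over the things in between and hold the sieve roughly level about a finger's width (15 mm) above the rim of the blue pot, its basket centred over the pot's mouth and not touching the pot, so that the dust falls into the pot. Finish while still holding it there, quite still: nothing is put down or tipped out. Spill no pebbles (each is in the sieve or still in the tray), do not handle them with the fingers, and leave the pot, cloche and flowerpots where they stand.

Things in the scene. Friction and masses are not known exactly. Their poses are not given: they have to be found in the camera images.
- sieve: Aluminium sieve scoop, 0.2 kg, standing flat on the ledge. Basket 92 mm long (x -46 to +46), 72 mm wide (y -36 to +36), 38 mm high, 2 mm floor and walls at the back (-x) and sides (the side walls stop at x +26, the floor's lip runs on to +46); open at the front (+x) and top. Origin: centre of the basket's underside. Axes: x to the open front, y left, z up.
- sieve_grip (a point): Middle of the sieve's upright wooden grip (a good place to grasp from above), 56 mm behind the sieve's origin and 115 mm above its underside. The grip is 26 mm in x and 22 mm in y (pinch it across y) and runs from 70 to 135 mm above the underside, on a stem behind the basket. Axes as the sieve's.
- sieve_in (a point): Centre of the inside of the sieve's basket, 15 mm above the underside's centre; a pebble within 55 mm of it counts as in the sieve. Axes as the sieve's.
- sieve_mouth (a point): Middle of the basket's front edge, 46 mm ahead of the sieve's origin, at the underside. From here a low lip rises to 4.5 mm over 14 mm, then drops to the floor: pieces pushed over it against the tray's end wall stay in the basket. Axes as the sieve's.
- tray: Fixed black plastic tray, long and open-topped, 262 by 92 by 34 mm outside, walls and floor 6 mm thick, so 250 by 80 mm inside and the floor 6 mm above the ledge. Origin: centre of its underside. x runs along its length, the +x end is farther from the robot; the pebbles lie in the +x half, the -x end is empty. It stands either left or right of the middle; the pot stands on the other side.
- pebble0: Reddish-brown glazed clay ball, smooth and slippery, 20 mm across, 12 g, rolls easily. Origin: its centre.
- pebble1: Reddish-brown glazed clay ball, smooth and slippery, 20 mm across, 12 g, rolls easily. Origin: its centre.
- pebble2: Reddish-brown glazed clay ball, smooth and slippery, 20 mm across, 12 g, rolls easily. Origin: its centre.
- pebble3: Reddish-brown glazed clay ball, smooth and slippery, 20 mm across, 12 g, rolls easily. Origin: its centre.
- pebble4: Reddish-brown glazed clay ball, smooth and slippery, 20 mm across, 12 g, rolls easily. Origin: its centre.
- pot: Empty blue glazed ceramic pot, 0.7 kg, 94 mm high, 112 mm across the rim, wall 6 mm, loose, standing in a low terracotta saucer (150 mm across, 14 mm high) with its underside 6 mm above the ledge. Origin: centre of its underside, z up.
- pot_rim (a point): Centre of the pot's mouth at the height of the rim, 94 mm above the pot's underside (100 mm above the ledge).
- cloche: Clear plastic bell cloche with a green knob, 120 mm across, 137 mm high, loose, between tray and pot. Origin: centre of its underside.
- flowerpots: Stack of upturned terracotta flowerpots, 100 mm across, 110 mm high, loose, between tray and pot. Origin: centre of its underside.

How it is judged:
On the way:
1. at least three pebbles lie in the sieve, lifted clear of the tray in the fingers (height (world z) of sieve above 0.09 m and contact force between the fingers and sieve above 1 N and (distance between each of pebble0, pebble1, pebble2 and sieve_in below 0.055 m or distance between each of pebble0, pebble1, pebble3 and sieve_in below 0.055 m or distance between each of pebble0, pebble1, pebble4 and sieve_in below 0.055 m or distance between each of pebble0, pebble2, pebble3 and sieve_in below 0.055 m or distance between each of pebble0, pebble2, pebble4 and sieve_in below 0.055 m or distance between each of pebble0, pebble3, pebble4 and sieve_in below 0.055 m or distance between each of pebble1, pebble2, pebble3 and sieve_in below 0.055 m or distance between each of pebble1, pebble2, pebble4 and sieve_in below 0.055 m or distance between each of pebble1, pebble3, pebble4 and sieve_in below 0.055 m or distance between each of pebble2, pebble3, pebble4 and sieve_in below 0.055 m)), for 0.2 s.
At the end, for the whole second after the job is handed in: Three or more pebbles in the sieve, the rest there or in the tray; sieve held in the fingers, still, its underside's centre within 18 mm of the pot's axis and 4 to 30 mm above the rim, tilt under 0.3 rad, not touching the pot; pot within 20 mm of its start ((distance between each of pebble0, pebble1, pebble2 and sieve_in below 0.055 m or distance between each of pebble0, pebble1, pebble3 and sieve_in below 0.055 m or distance between each of pebble0, pebble1, pebble4 and sieve_in below 0.055 m or distance between each of pebble0, pebble2, pebble3 and sieve_in below 0.055 m or distance between each of pebble0, pebble2, pebble4 and sieve_in below 0.055 m or distance between each of pebble0, pebble3, pebble4 and sieve_in below 0.055 m or distance between each of pebble1, pebble2, pebble3 and sieve_in below 0.055 m or distance between each of pebble1, pebble2, pebble4 and sieve_in below 0.055 m or distance between each of pebble1, pebble3, pebble4 and sieve_in below 0.055 m or distance between each of pebble2, pebble3, pebble4 and sieve_in below 0.055 m) and contact force between the fingers and sieve above 1 N and horizontal distance between sieve and pot_rim below 0.018 m and z of sieve in the frame of pot_rim between 0.004 and 0.03 m and angle between sieve's own z axis and vertical below 0.3 rad and linear speed of sieve below 0.02 m/s and angular speed of sieve below 0.2 rad/s and contact force between sieve and pot below 0.1 N and distance of pot from where it was at the start of the episode below 0.02 m and (distance between pebble0 and sieve_in below 0.055 m or (x of pebble0 in the frame of tray between -0.131 and 0.131 m and y of pebble0 in the frame of tray between -0.046 and 0.046 m)) and (distance between pebble1 and sieve_in below 0.055 m or (x of pebble1 in the frame of tray between -0.131 and 0.131 m and y of pebble1 in the frame of tray between -0.046 and 0.046 m)) and (distance between pebble2 and sieve_in below 0.055 m or (x of pebble2 in the frame of tray between -0.131 and 0.131 m and y of pebble2 in the frame of tray between -0.046 and 0.046 m)) and (distance between pebble3 and sieve_in below 0.055 m or (x of pebble3 in the frame of tray between -0.131 and 0.131 m and y of pebble3 in the frame of tray between -0.046 and 0.046 m)) and (distance between pebble4 and sieve_in below 0.055 m or (x of pebble4 in the frame of tray between -0.131 and 0.131 m and y of pebble4 in the frame of tray between -0.046 and 0.046 m))); the arm keeps its last pose, push and grip.
It fails at once if the cloche or flowerpots are shifted by more than 20 mm (distance of any of cloche, flowerpots from where it was at the start of the episode above 0.02 m).
It fails at once if the cloche or flowerpots are tipped (angle between any of cloche, flowerpots's own z axis and vertical above 0.35 rad).
It fails at once if the pot is shifted by more than 20 mm or tipped (distance of pot from where it was at the start of the episode above 0.02 m or angle between pot's own z axis and vertical above 0.35 rad).
It fails at once if the fingers handle a pebble (contact force between the fingers and pebble0 above 0.5 N or contact force between the fingers and pebble1 above 0.5 N or contact force between the fingers and pebble2 above 0.5 N or contact force between the fingers and pebble3 above 0.5 N or contact force between the fingers and pebble4 above 0.5 N).
It also fails if it takes over 64 s, if anything falls off the work surface, if the arm or the gripper's body presses on something with over 40 N, if the wrist force passes 120 N, or if a joint passes its speed limit or range.

## Working session

There is one attempt and no reset: what is moved stays moved. The work goes in short steps, Python scripts to look and compute and a shell command to move; the robot and the scene stay as the last step left them, time stands still between calls to the robot, and variables do not carry over. Pictures are saved under pics/ and viewed, about 8 in all and at most 12, crops included, and the job is handed in when it is done.

```bash
ls; mkdir -p pics; python3 - <<'E'
from station import get_obs, cams, workorder
import cv2,numpy as np
print(get_obs())
for n in ("top","side"):
    p,d=cams.camera(n); np.savez(f"pics/{n}0.npz",p=p,d=d)
    cv2.imwrite(f"pics/{n}0.png",p[:,:,::-1])
    c=cams.get_calibration(n);print(n,c)
E
```

```text
pics
{'time_s': 0.0, 'qpos': array([-1.30757560e+00,  3.00470487e-01,  1.52156996e+00,  6.06662831e-06,
        1.32069217e+00, -6.66024874e-02]), 'joint_vel': array([-0.00059549, -0.00071294, -0.00097664,  0.0008372 , -0.00129712,
        0.00227483]), 'tau': array([ 7.35104804e-04, -5.31811559e+01, -3.52730942e+01,  7.08737341e-02,
        2.43776949e-02, -7.97226971e-05]), 'ee_pos': array([ 0.17805909, -0.52009555,  0.19389138]), 'eef_rot': array([-1.57071460e+00,  1.13704995e-03, -1.24097457e+00]), 'force': array([ 0.36028348, -0.29773482,  0.02863369]), 'moment': array([ 0.00906063, -0.00281311,  0.00727613]), 'grip_width': 0.09417717393560159}
top {'fx': 446.0391875612865, 'fy': 446.0391875612865, 'cx': 275.06217697792135, 'cy': 205.5754666422064, 'view': array([[-0.01299249, -0.99955956, -0.02668101,  0.10437154],
       [-0.98706912,  0.01708449, -0.15938213,  0.52278848],
       [ 0.15976777,  0.02426523, -0.98685635,  1.03172238],
       [ 0.        ,  0.        ,  0.        ,  1.        ]])}
side {'fx': 455.24338109461974, 'fy': 455.24338109461974, 'cx': 289.39644551682585, 'cy': 205.39339428484985, 'view': array([[-0.89251833, -0.45062574, -0.01864077,  0.4993806 ],
       [-0.31616237,  0.65460318, -0.68668481,  0.16244872],
       [ 0.32164016, -0.60698527, -0.72671624,  0.91942857],
       [ 0.        ,  0.        ,  0.        ,  1.        ]])}
```

View pics/top0.png

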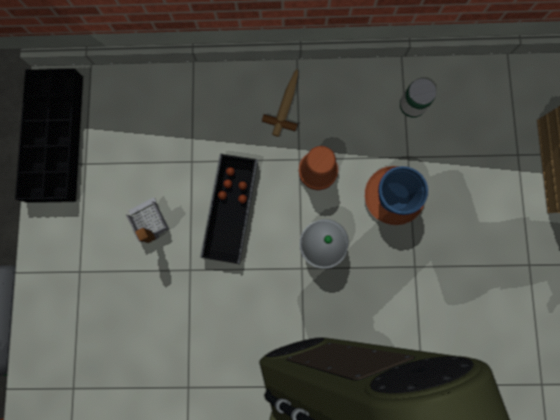

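View pics/side0.png

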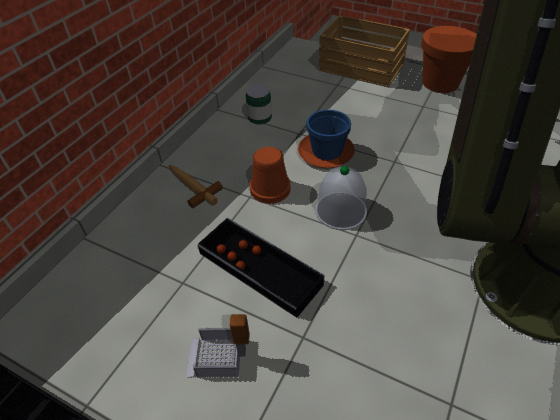

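The top view shows the sieve at about (147,220) with its grip at (144,236). The tray runs from (237,158) to (222,260), with the pebbles at (222–243, 172–198). The flowerpots are at (319,168), the cloche at (325,243) and the pot at (403,190). In the side view the sieve's open front faces left (+x), with its grip at (239,328).

```bash
cat > h.py <<'E'
import cv2,numpy as np
from station import get_obs,cams
def world(d,c):
    v,u=np.indices(d.shape); P=np.stack([(u-c["cx"])/c["fx"]*d,(v-c["cy"])/c["fy"]*d,d],-1)
    V=c["view"]; return (P-V[:3,3])@V[:3,:3]
def ray(uv,z,c):
    V=c["view"];R=V[:3,:3];o=-R.T@V[:3,3]
    r=R.T@np.array([(uv[0]-c["cx"])/c["fx"],(uv[1]-c["cy"])/c["fy"],1]); return o+r*(z-o[2])/r[2]
def proj(p,c):
    q=c["view"][:3,:3]@np.asarray(p)+c["view"][:3,3]; return q[0]/q[2]*c["fx"]+c["cx"],q[1]/q[2]*c["fy"]+c["cy"]
def blobs(m,amin=15):
    n,l,s,ce=cv2.connectedComponentsWithStats(m.astype(np.uint8)); return [(ce[i],s[i],l==i) for i in range(1,n) if s[i][4]>=amin]
E
cat > m0.py <<'E'
from h import *
np.set_printoptions(precision=4,suppress=True)
for n in ("top","side"):
    f=np.load(f"pics/{n}0.npz");p,d=f["p"],f["d"];c=cams.get_calibration(n);W=world(d,c)
    h=cv2.cvtColor(p,cv2.COLOR_RGB2HSV);H,S,Vv=[h[...,i].astype(int) for i in range(3)]
    print(n)
    for name,m in (("orange",((H<14))&(S>130)&(Vv>60)),("blue",(H>95)&(H<120)&(S>100)&(Vv>50)),("green",(H>50)&(H<75)&(S>120))):
        m=m&(d>0)&(W[...,2]>-.02)&(W[...,2]<.2)&(np.abs(W[...,1])<.75)&(W[...,0]<.9)&(W[...,0]>.2)
        for ce,s,l in blobs(m):
            w=W[l]; print(name,ce,s[4],"med",np.median(w,0),"min",np.percentile(w,3,0),"max",np.percentile(w,97,0))
    # black tray: minAreaRect of rim points z in .028...04
    box=(W[...,0]>.3)&(W[...,0]<.75)&(W[...,1]>0.02)&(W[...,1]<.27)
    m=box&(Vv<55)&(W[...,2]>.026)&(W[...,2]<.042)
    r=cv2.minAreaRect(W[m][:,:2].astype(np.float32)); print("tray rim",r,m.sum(),np.median(W[m][:,2]))
    # sieve: grip top and basket by height
    box=(W[...,0]>.35)&(W[...,0]<.7)&(W[...,1]>.2)&(W[...,1]<.42)
    m=box&(W[...,2]>.012)&(W[...,2]<.05); m=max(blobs(m),key=lambda b:b[1][4])[2]
    print("basket",cv2.minAreaRect(W[m][:,:2].astype(np.float32)),m.sum())
    m=box&(W[...,2]>.125); print("griptop",W[m].mean(0) if m.any() else None,cv2.minAreaRect(W[m][:,:2].astype(np.float32)),m.sum())
E
python3 m0.py
```

```text
top
orange [318.8076 163.296 ] 821 med [ 0.6148 -0.0081  0.1085] min [ 0.5736 -0.0418  0.017 ] max [0.6462 0.0314 0.1128]
orange [374.9602 194.8183] 578 med [ 0.5502 -0.1511  0.0069] min [ 0.4995 -0.1769  0.0022] max [ 0.6151 -0.1298  0.015 ]
orange [229.7714 170.4286] 35 med [0.6182 0.208  0.0234] min [0.6117 0.2011 0.0188] max [0.6254 0.2158 0.0274]
orange [227.025 182.675] 40 med [0.5873 0.2155 0.023 ] min [0.5802 0.2083 0.0067] max [0.5963 0.224  0.0271]
orange [241.8824 184.3824] 34 med [0.5822 0.1783 0.0225] min [0.5757 0.171  0.009 ] max [0.5902 0.1864 0.029 ]
orange [221.6857 194.3143] 35 med [0.558  0.228  0.0235] min [0.5512 0.2227 0.0169] max [0.5645 0.2358 0.0276]
orange [241.878 197.878] 41 med [0.5477 0.1784 0.0224] min [0.541  0.1711 0.0098] max [0.5562 0.1862 0.0266]
blue [403.9518 195.5113] 706 med [ 0.5282 -0.2105  0.0884] min [ 0.4956 -0.2482  0.0109] max [ 0.5975 -0.1465  0.102 ]
blue [398.0515 189.5773] 194 med [ 0.5645 -0.2082  0.012 ] min [ 0.548  -0.2275  0.0092] max [ 0.5806 -0.1867  0.0157]
green [327.9167 239.0278] 36 med [ 0.4341 -0.0196  0.1341] min [ 0.4
[... 1539 characters left out ...]
1355] min [0.441  0.3814 0.1337] max [0.4635 0.4025 0.1379]
blue [331.5679 123.9235] 405 med [ 0.5357 -0.23    0.0929] min [ 0.496  -0.2496  0.0363] max [ 0.599  -0.145   0.1029]
green [344.0678 169.5254] 59 med [ 0.4336 -0.015   0.1344] min [ 0.4264 -0.0245  0.1278] max [ 0.4424 -0.0088  0.1381]
tray rim ((0.5752593874931335, 0.16752959787845612), (0.20880259573459625, 0.3959968686103821), 49.35770034790039) 1162 0.03406034542242717
basket ((0.5246552228927612, 0.2403472363948822), (0.27171415090560913, 0.08033989369869232), 0.033975999802351) 1284
griptop [0.4501 0.3934 0.1341] ((0.45181408524513245, 0.39163532853126526), (0.026070434600114822, 0.022987615317106247), 28.12481689453125) 244
```

```bash
cat > m1.py <<'E'
from h import *
np.set_printoptions(precision=4,suppress=True)
def big(m): return max(blobs(m),key=lambda b:b[1][4])[2]
for n in ("top","side"):
    f=np.load(f"pics/{n}0.npz");p,d=f["p"],f["d"];c=cams.get_calibration(n);W=world(d,c);x,y,z=[W[...,i] for i in range(3)]
    V=p.max(2)
    dark=big((V<50)&(x>.33)&(x<.72)&(y>.09)&(y<.29)&(z>.003)&(z<.045)&(d>0))
    m=dark&(z>.029)
    print(n,"tray",cv2.minAreaRect(W[m][:,:2].astype(np.float32)),m.sum(),np.median(z[m]))
    m=big((x>.4)&(x<.62)&(y>.28)&(y<.46)&(z>.008)&(z<.06)&(d>0))
    w=W[m];print("sieve pts",cv2.minAreaRect(w[:,:2].astype(np.float32)),m.sum())
    m=m&(z>.03);print("sieve rim",cv2.minAreaRect(W[m][:,:2].astype(np.float32)),np.percentile(W[m],[1,99],0).ravel())
    m=(z>.093)&(z<.106)&(y<-.13)&(y>-.3)&(x>.45)&(x<.65)
    w=W[m];q=np.c_[2*w[:,:2],np.ones(len(w))];s=np.linalg.lstsq(q,(w[:,:2]**2).sum(1),rcond=None)[0]
    print("pot rim: lsq circ",s[:2],np.sqrt(s[2]+s[:2]@s[:2]),"minenc",cv2.minEnclosingCircle(w[:,:2].astype(np.float32)),len(w))
    m=(z>.104)&(z<.12)&(np.abs(y)<.06)&(x>.55)&(x<.68); print("fp top",cv2.minEnclosingCircle(W[m][:,:2].astype(np.float32)))
    o=cv2.resize(p[190:255,105:270] if n=="top" else p[210:390,170:340],None,fx=4 if n=="top" else 3,fy=4 if n=="top" else 3,interpolation=cv2.INTER_CUBIC); cv2.imwrite(f"pics/c_{n}.png",np.minimum(o.astype(int)*2,255)[:,:,::-1])
E
python3 m1.py
```

```text
top tray ((0.5228302478790283, 0.20749983191490173), (0.09354709088802338, 0.2597862780094147), 80.09888458251953) 497 0.03309616094210919
sieve pts ((0.49695321917533875, 0.3777964413166046), (0.09184784442186356, 0.03061404451727867), 4.707418441772461) 171
sieve rim ((0.4980359971523285, 0.37744927406311035), (0.09077711403369904, 0.02800552174448967), 6.916452407836914) [0.4528 0.3627 0.0301 0.5413 0.3949 0.0573]
pot rim: lsq circ [ 0.5473 -0.1982] 0.05270782080892939 minenc ((0.5471984148025513, -0.19882287085056305), 0.056426890194416046) 442
fp top ((0.6187797784805298, -0.012062480673193932), 0.03527527675032616)
side tray ((0.5235744714736938, 0.21160244941711426), (0.09568998962640762, 0.2633938789367676), 79.64929962158203) 1030 0.03440162880113319
sieve pts ((0.46801692247390747, 0.4313025176525116), (0.09389321506023407, 0.03460889309644699), 53.297847747802734) 541
sieve rim ((0.46801692247390747, 0.4313025176525116), (0.09389321506023407, 0.03460889309644699), 53.297847747802734) [0.4446 0.3892 0.0302 0.5072 0.4593 0.0595]
pot rim: lsq circ [ 0.5464 -0.1951] 0.05279623546670627 minenc ((0.5472003221511841, -0.19612357020378113), 0.05746489018201828) 384
fp top ((0.6172991394996643, -0.008604430593550205), 0.03514712303876877)[ WARN:0@0.522] global loadsave.cpp:1063 imwrite_ Unsupported depth image for selected encoder is fallbacked to CV_8U.
```

View pics/c_side.png

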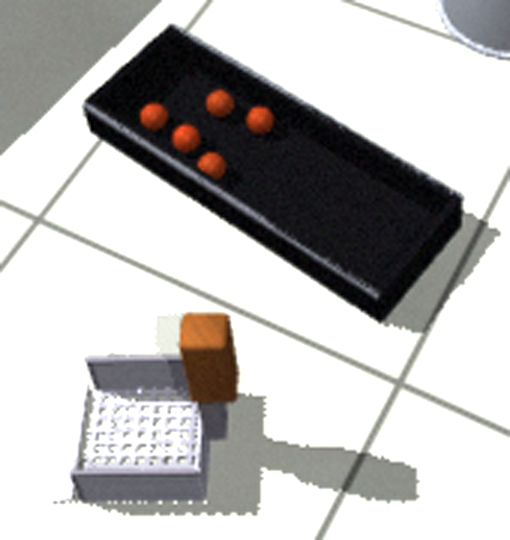

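The enlarged side view shows the tray with five pebbles in its far half. The sieve's basket is at crop (75–205, 355–500), with the grip at (208,355). I need its yaw, so I'll look at an enlarged top crop.

```bash
python3 - <<'E'
from h import *
f=np.load("pics/top0.npz");p=f["p"]
o=cv2.resize(p[190:255,110:190],None,fx=8,fy=8,interpolation=cv2.INTER_CUBIC);cv2.imwrite("pics/c_top.png",np.clip(o.astype(float)*1.3,0,255).astype(np.uint8)[:,:,::-1])
E
```

```text
(no output)
```

View pics/c_top.png

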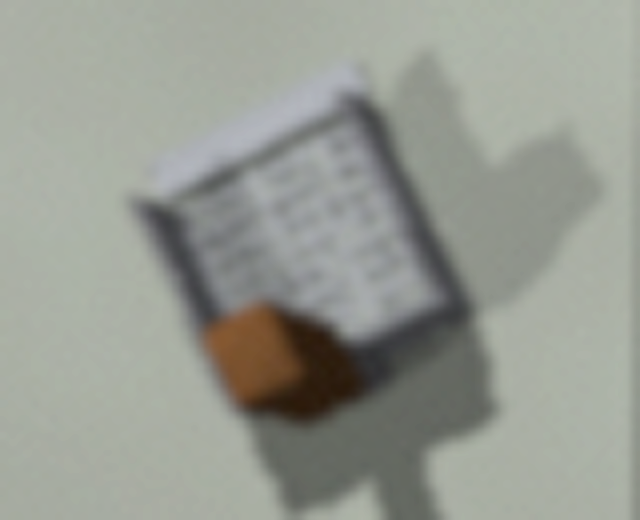

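Here the lip's front edge runs from about (152,175) to (358,66) in the crop. The right wall's top edge runs from (372,98) to (468,310), and the grip's top is at (255,358). The sieve therefore opens to +x, yawed left.

```bash
python3 - <<'E'
from h import *
np.set_printoptions(precision=4,suppress=True)
c=cams.get_calibration("top")
P=lambda u,v,z: ray((u/8+110-.44,v/8+190-.44),z,c)[:2]
a,b=P(152,175,.001),P(358,66,.001); e=a-b; print("lip",a,b,np.linalg.norm(e),"yaw",np.degrees(np.arctan2(e[1],e[0]))-90)
a2,b2=P(372,98,.038),P(468,310,.038); e=a2-b2; print("rw",a2,b2,np.linalg.norm(e),np.degrees(np.arctan2(e[1],e[0])))
yaw=np.radians(27);R=np.array([[np.cos(yaw),-np.sin(yaw)],[np.sin(yaw),np.cos(yaw)]])
print("origin from lip",(a+b)/2-R@[.046,0],"grip->",(a+b)/2-R@[.102,0], "from rw back", b2+R@[.046,.036])
E
python3 -m handwheel '[{"x":0},{"x":0},{"x":0},{"x":0},{"x":0},{"x":0},{"x":0},{"x":0},{"x":0},{"x":0.001}]' 2>&1 | head -20
```

```text
lip [0.5226 0.4675] [0.5564 0.403 ] 0.07273208198089329 yaw 27.67930497583606
rw [0.5395 0.3873] [0.474  0.3561] 0.07259150857930997 25.43398760658143
origin from lip [0.4985 0.4144] grip-> [0.4486 0.3889] from rw back [0.4986 0.4091]
validation failed for argument at $[0]...
```

```bash
cat > conv.py <<'E'
import sys,numpy as np
from station import get_obs
# usage: conv.py x y z yawdeg  -> tool shift (x,y,z) and spin from current pose
o=get_obs();p=o["ee_pos"];w=o["eef_rot"][2];t=np.array([float(a) for a in sys.argv[1:5]])
d=t[:3]-p;c,s=np.cos(w),np.sin(w)
print("t %.2f"%o["time_s"],"pos",p.round(4),"rot",o["eef_rot"].round(4),"gw %.4f"%o["grip_width"],"F",o["force"].round(2),"q6 %.2f"%o["qpos"][5])
print("x %.4f y %.4f z %.4f spin %.2f"%(c*d[0]+s*d[1],-d[2],-s*d[0]+c*d[1],-((t[3]-np.degrees(w)+180)%360-180)))
E
python3 conv.py .42 -.1 .3 -63; python3 -m handwheel '[{"fingers":1,"x":0,"y":-0.03,"z":0,"spin":0},{"fingers":1,"x":0,"y":-0.07,"z":0,"spin":0},{"fingers":1,"x":0,"y":-0.106,"z":0,"spin":0},{"fingers":1,"x":0,"y":-0.106,"z":0,"spin":0},{"fingers":1,"x":0,"y":-0.106,"z":0,"spin":0},{"fingers":1,"x":0,"y":-0.106,"z":0,"spin":0},{"fingers":1,"x":0,"y":-0.106,"z":0,"spin":0},{"fingers":1,"x":0,"y":-0.106,"z":0,"spin":0},{"fingers":1,"x":0,"y":-0.106,"z":0,"spin":0},{"fingers":1,"x":0,"y":-0.106,"z":0,"spin":0}]'; python3 conv.py .42 -.1 .3 -63
```

```text
t 0.10 pos [ 0.1781 -0.5201  0.1939] rot [-1.5707e+00  1.1000e-03 -1.2410e+00] gw 0.0940 F [ 0.1  -0.06 -0.14] q6 -0.07
x -0.3191 y -0.1061 z 0.3650 spin -8.10
time_s: 1.1
ee_pos: [0.1781, -0.5203, 0.3003]
eef_rot: [-1.571, 0.0, -1.241]
force: [0.7, -0.5, -0.4]
grip_width: 0.0937
t 1.10 pos [ 0.1781 -0.5203  0.3003] rot [-1.5708e+00  3.0000e-04 -1.2410e+00] gw 0.0937 F [ 0.75 -0.48 -0.37] q6 -0.07
x -0.3193 y 0.0003 z 0.3650 spin -8.10
```

```bash
python3 -m handwheel '[{"fingers":1,"x":-0.016,"y":0,"z":0.018,"spin":0},{"fingers":1,"x":-0.048,"y":0,"z":0.055,"spin":0},{"fingers":1,"x":-0.08,"y":0,"z":0.091,"spin":0},{"fingers":1,"x":-0.112,"y":0,"z":0.128,"spin":0},{"fingers":1,"x":-0.144,"y":0,"z":0.164,"spin":-2},{"fingers":1,"x":-0.176,"y":0,"z":0.201,"spin":-4},{"fingers":1,"x":-0.208,"y":0,"z":0.237,"spin":-6},{"fingers":1,"x":-0.24,"y":0,"z":0.274,"spin":-8},{"fingers":1,"x":-0.272,"y":0,"z":0.31,"spin":-8},{"fingers":1,"x":-0.304,"y":0,"z":0.347,"spin":-8}]'; python3 conv.py .45 .39 .3 -63
```

```text
time_s: 2.1
ee_pos: [0.4085, -0.1184, 0.3007]
eef_rot: [-1.57, -0.001, -1.101]
force: [0.3, -1.3, 0.8]
grip_width: 0.0938
t 2.10 pos [ 0.4085 -0.1184  0.3007] rot [-1.5703e+00 -6.0000e-04 -1.1014e+00] gw 0.0938 F [ 0.27 -1.25  0.82] q6 0.73
x -0.4347 y 0.0007 z 0.2670 spin -0.10
```

```bash
python3 -m handwheel '[{"fingers":1,"x":-0.042,"y":0,"z":0.026,"spin":0},{"fingers":1,"x":-0.084,"y":0,"z":0.052,"spin":0},{"fingers":1,"x":-0.126,"y":0,"z":0.078,"spin":0},{"fingers":1,"x":-0.168,"y":0,"z":0.104,"spin":0},{"fingers":1,"x":-0.21,"y":0,"z":0.13,"spin":0},{"fingers":1,"x":-0.25,"y":0,"z":0.154,"spin":0},{"fingers":1,"x":-0.291,"y":0,"z":0.179,"spin":0},{"fingers":1,"x":-0.33,"y":0,"z":0.203,"spin":0},{"fingers":1,"x":-0.366,"y":0,"z":0.225,"spin":0},{"fingers":1,"x":-0.395,"y":0,"z":0.243,"spin":0}]'; python3 conv.py .45 .39 .25 -63
python3 - <<'E'
from h import *
p,d=cams.camera("wrist");c=cams.get_calibration("wrist");np.savez("pics/w1.npz",p=p,d=d,**{k:c[k] for k in c})
cv2.imwrite("pics/w1.png",p[:,:,::-1])
W=world(d,c);m=(W[...,2]>.125)&(W[...,2]<.15);print([(b[0],b[1][4],W[b[2]].mean(0),cv2.minAreaRect(W[b[2]][:,:2].astype(np.float32))) for b in blobs(m)])
E
```

```text
time_s: 3.1
ee_pos: [0.4456, 0.3442, 0.3002]
eef_rot: [-1.571, 0.0, -1.1]
force: [0.7, -0.4, -0.3]
grip_width: 0.094
t 3.10 pos [0.4456 0.3442 0.3002] rot [-1.571   0.     -1.1003] gw 0.0940 F [ 0.74 -0.41 -0.27] q6 1.69
x -0.0389 y 0.0502 z 0.0247 spin -0.04
[(array([235.68461538, 162.24615385]), np.int32(650), array([0.45219073, 0.39500288, 0.13312651]), ((0.45163699984550476, 0.3952673077583313), (0.026220673695206642, 0.021955745294690132), 26.649362564086914))]
```

View pics/w1.png

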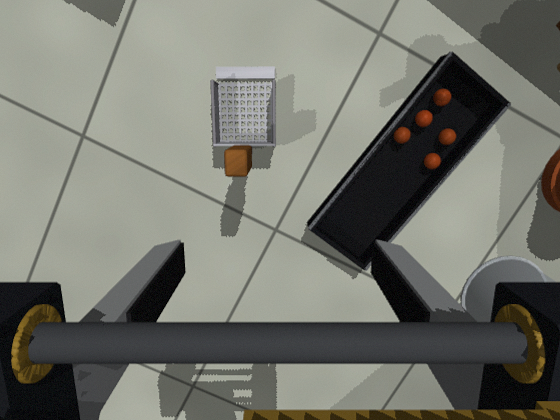

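The wrist view shows the basket aligned with the tool (x 212–275, y 68–148) and the grip at (236,162), so the yaw of about 27° holds. The three grip estimates agree to within 4–5 mm, and I'll use (0.4515, 0.3925).

```bash
python3 conv.py .4515 .3925 .18 -63;  python3 - <<'E'
from h import *
f=np.load("pics/w1.npz");p,d,W=f["p"],f["d"],world(f["d"],f);V=p.max(2);x,y,z=[W[...,i] for i in range(3)]
m=(V<60)&(x>.33)&(x<.72)&(y>.09)&(y<.30)&(z>.027)&(z<.045)&(d>0);m=max(blobs(m),key=lambda b:b[1][4])[2]
print(cv2.minAreaRect(W[m][:,:2].astype(np.float32)),np.median(z[m]))
h=cv2.cvtColor(p,cv2.COLOR_RGB2HSV);m=(h[...,0]<14)&(h[...,1]>130)&(h[...,2]>60)&(y>.12)&(y<.28)
print([np.median(W[b[2]],0).round(3) for b in blobs(m)])
E
python3 -m handwheel '[{"fingers":1,"x":-0.01,"y":0.02,"z":0.006,"spin":0},{"fingers":1,"x":-0.02,"y":0.05,"z":0.014,"spin":0},{"fingers":1,"x":-0.032,"y":0.08,"z":0.02,"spin":0},{"fingers":1,"x":-0.04,"y":0.1,"z":0.027,"spin":0},{"fingers":1,"x":-0.04,"y":0.11,"z":0.027,"spin":0},{"fingers":1,"x":-0.04,"y":0.12,"z":0.027,"spin":0},{"fingers":1,"x":-0.04,"y":0.12,"z":0.027,"spin":0},{"fingers":1,"x":-0.04,"y":0.12,"z":0.027,"spin":0},{"fingers":1,"x":-0.04,"y":0.12,"z":0.027,"spin":0},{"fingers":1,"x":-0.04,"y":0.12,"z":0.027,"spin":0}]'; python3 conv.py .4515 .3925 .115 -63
```

```text
t 3.15 pos [0.4454 0.3473 0.2994] rot [-1.5717e+00  9.0000e-04 -1.0986e+00] gw 0.0936 F [ 0.55  3.76 -0.35] q6 1.70
x -0.0375 y 0.1194 z 0.0260 spin 0.06
((0.5235182046890259, 0.21390481293201447), (0.09202338755130768, 0.26216813921928406), 79.77217102050781) 0.032354978621713194
[array([0.617, 0.216, 0.022]), array([0.586, 0.222, 0.021]), array([0.557, 0.235, 0.022]), array([0.581, 0.186, 0.021]), array([0.547, 0.186, 0.021])]
time_s: 4.15
ee_pos: [0.4522, 0.3897, 0.1813]
eef_rot: [-1.569, 0.0, -1.102]
force: [0.2, -0.6, 0.3]
grip_width: 0.0937
t 4.15 pos [0.4522 0.3897 0.1813] rot [-1.5695e+00  3.0000e-04 -1.1016e+00] gw 0.0937 F [ 0.15 -0.57  0.34] q6 1.75
x -0.0028 y 0.0663 z 0.0006 spin -0.11
```

```bash
python3 -m handwheel '[{"fingers":1,"x":-0.002,"y":0.02,"z":0,"spin":0},{"fingers":1,"x":-0.002,"y":0.04,"z":0,"spin":0},{"fingers":1,"x":-0.002,"y":0.055,"z":0,"spin":0},{"fingers":1,"x":-0.002,"y":0.066,"z":0,"spin":0},{"fingers":1,"x":-0.002,"y":0.066,"z":0,"spin":0},{"fingers":1,"x":-0.002,"y":0.066,"z":0,"spin":0},{"fingers":0.2,"x":-0.002,"y":0.066,"z":0,"spin":0},{"fingers":-0.1,"x":-0.002,"y":0.066,"z":0,"spin":0},{"fingers":-0.3,"x":-0.002,"y":0.066,"z":0,"spin":0},{"fingers":-0.4,"x":-0.002,"y":0.066,"z":0,"spin":0}]' 5; python3 -m handwheel '[{"fingers":-0.5,"x":0,"y":0,"z":0,"spin":0},{"fingers":-0.55,"x":0,"y":0,"z":0,"spin":0},{"fingers":-0.6,"x":0,"y":0,"z":0,"spin":0},{"fingers":-0.65,"x":0,"y":0,"z":0,"spin":0},{"fingers":-0.7,"x":0,"y":0,"z":0,"spin":0},{"fingers":-0.8,"x":0,"y":0,"z":0,"spin":0},{"fingers":-1,"x":0,"y":0,"z":0,"spin":0},{"fingers":-1,"x":0,"y":0,"z":0,"spin":0},{"fingers":-1,"x":0,"y":0,"z":0,"spin":0},{"fingers":-1,"x":0,"y":0,"z":0,"spin":0}]' 5;  python3 conv.py .4515 .3925 .115 -63
```

```text
time_s: 5.15
ee_pos: [0.4511, 0.3916, 0.1147]
eef_rot: [-1.57, 0.0, -1.101]
force: [0.4, -0.9, 0.6]
grip_width: 0.0654
time_s: 6.15
ee_pos: [0.4511, 0.3915, 0.1144]
eef_rot: [-1.571, 0.0, -1.101]
force: [-1.5, 0.4, 0.1]
grip_width: 0.0219
t 6.15 pos [0.4511 0.3915 0.1144] rot [-1.5708  0.     -1.1013] gw 0.0219 F [-1.54  0.43  0.08] q6 1.75
x -0.0007 y -0.0006 z 0.0008 spin -0.10
```

```bash
python3 -m handwheel '[{"fingers":-1,"x":0,"y":0,"z":0,"spin":0},{"fingers":-1,"x":0,"y":0,"z":0,"spin":0},{"fingers":-1,"x":0,"y":0,"z":0,"spin":0},{"fingers":-1,"x":0,"y":-0.01,"z":0,"spin":0},{"fingers":-1,"x":0,"y":-0.03,"z":0,"spin":0},{"fingers":-1,"x":0,"y":-0.05,"z":0,"spin":0},{"fingers":-1,"x":0,"y":-0.07,"z":0,"spin":0},{"fingers":-1,"x":0,"y":-0.08,"z":0,"spin":0},{"fingers":-1,"x":0,"y":-0.08,"z":0,"spin":0},{"fingers":-1,"x":0,"y":-0.08,"z":0,"spin":0}]' 45;  python3 conv.py .4515 .3925 .195 -63
python3 - <<'E'
from h import *
np.set_printoptions(precision=4,suppress=True)
o=get_obs();c=cams.get_calibration("wrist");p,d=cams.camera("wrist");W=world(d,c);np.savez("pics/w2.npz",p=p,d=d,**c);cv2.imwrite("pics/w2.png",p[:,:,::-1])
a=o["eef_rot"][2];T=o["ee_pos"]
# sieve-like frame at grip: X=tool z, Y=-tool x
X=np.array([-np.sin(a),np.cos(a),0]);Y=np.array([-np.cos(a),-np.sin(a),0])
q=W-T;L=np.stack([q@X,q@Y,q[...,2]],-1);np.save("pics/L2.npy",L)
m=(L[...,0]>-.02)&(L[...,0]<.14)&(abs(L[...,1])<.06)&(L[...,2]<-.06)&(L[...,2]>-.13)&(d>0)
for b in blobs(m,100): print(b[0],b[1],cv2.minAreaRect(L[b[2]][:,:2].astype(np.float32)),np.percentile(L[b[2]],[2,50,98],0))
E
```

```text
time_s: 7.15
ee_pos: [0.4509, 0.3913, 0.1937]
eef_rot: [-1.572, -0.0, -1.101]
force: [-0.6, -0.4, -2.4]
grip_width: 0.0218
t 7.15 pos [0.4509 0.3913 0.1937] rot [-1.5717e+00 -2.0000e-04 -1.1014e+00] gw 0.0218 F [-0.61 -0.38 -2.44] q6 1.75
x -0.0008 y -0.0013 z 0.0011 spin -0.10
[277.01    80.9933] [ 230   72   95   19 1798] ((0.09557589143514633, 0.0002541765570640564), (0.07175090163946152, 0.01353413611650467), 89.92948150634766) [[ 0.0889 -0.0346 -0.1147]
 [ 0.0955  0.0002 -0.1124]
 [ 0.1021  0.035  -0.1102]]
[277.4237 151.4607] [ 223   94  109  112 8248] ((0.046481937170028687, -4.511326551437378e-06), (0.07512177526950836, 0.07410280406475067), 0.05997071787714958) [[ 0.0109 -0.0357 -0.1147]
 [ 0.042  -0.0004 -0.1125]
 [ 0.0824  0.0357 -0.0726]]
```

View pics/w2.png

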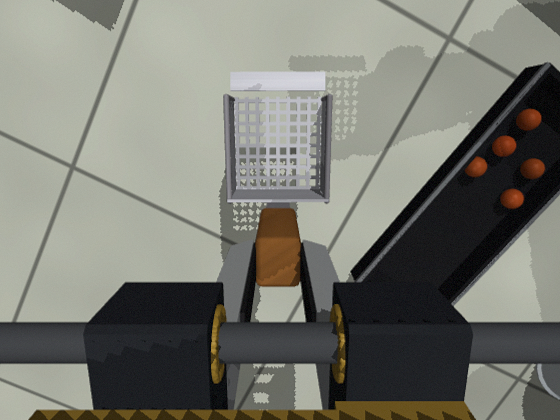

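The sieve hangs level and centred. In the tool frame the lip edge is 102–103 mm ahead, the underside is 114.5 mm below the TCP, and the rotation is about 0°. Next I'll move above the empty tray end, sieve yaw −10°.

```bash
python3 conv.py .4187 .2292 .185 -100.1
```

```text
t 7.20 pos [0.4508 0.3912 0.1934] rot [-1.5724e+00 -3.0000e-04 -1.1014e+00] gw 0.0213 F [-0.31  0.44 -2.26] q6 1.75
x 0.1300 y 0.0084 z -0.1019 spin 36.99
```

```bash
python3 -m handwheel '[{"fingers":-1,"x":0.008,"y":0,"z":-0.006,"spin":2},{"fingers":-1,"x":0.026,"y":0,"z":-0.02,"spin":7},{"fingers":-1,"x":0.046,"y":0,"z":-0.036,"spin":13},{"fingers":-1,"x":0.068,"y":0,"z":-0.053,"spin":19},{"fingers":-1,"x":0.09,"y":0,"z":-0.07,"spin":25},{"fingers":-1,"x":0.109,"y":0.003,"z":-0.085,"spin":31},{"fingers":-1,"x":0.122,"y":0.006,"z":-0.095,"spin":35},{"fingers":-1,"x":0.13,"y":0.008,"z":-0.102,"spin":37},{"fingers":-1,"x":0.13,"y":0.008,"z":-0.102,"spin":37},{"fingers":-1,"x":0.13,"y":0.008,"z":-0.102,"spin":37}]'
cat > look.py <<'E'
import sys
from h import *
np.set_printoptions(precision=4,suppress=True)
o=get_obs();c=cams.get_calibration("wrist");p,d=cams.camera("wrist");W=world(d,c);cv2.imwrite(f"pics/{sys.argv[1]}.png",p[:,:,::-1])
a=o["eef_rot"][2];T=o["ee_pos"];print(T,np.degrees(a),o["force"],o["grip_width"])
X=np.array([-np.sin(a),np.cos(a),0]);Y=np.array([-np.cos(a),-np.sin(a),0])
q=W-T;L=np.stack([q@X,q@Y,q[...,2]],-1);z=W[...,2]
np.savez(f"pics/{sys.argv[1]}.npz",p=p,d=d,L=L,z=z)
E
python3 look.py w3; python3 - <<'E'
from h import *
np.set_printoptions(precision=4,suppress=True)
f=np.load("pics/w3.npz");p,L,z=f["p"],f["L"],f["z"];V=p.max(2);x,y=L[...,0],L[...,1]
m=(V<70)&(z>.026)&(z<.042)&(x>.06)&(x<.28)&(abs(y)<.08)
r=L[m];print(len(r),np.median(z[m]))
for s in (1,-1):
    e=[]
    for x0 in np.arange(.11,.22,.01):
        t=r[(abs(r[:,0]-x0)<.005)&(s*r[:,1]>.03)]
        if len(t)>4: e.append((x0,np.percentile(s*t[:,1],97)*s,np.percentile(s*t[:,1],5)*s))
    e=np.array(e);print("outer fit",np.polyfit(e[:,0],e[:,1],1),"inner",np.polyfit(e[:,0],e[:,2],1),len(e)); print(e[::3])
t=r[abs(r[:,1])<.03];t=t[t[:,0]>.2];print("end wall x",np.percentile(t[:,0],[3,50,97]) if len(t) else None)
h=cv2.cvtColor(p,cv2.COLOR_RGB2HSV);m=(h[...,0]<14)&(h[...,1]>130)&(h[...,2]>60)&(x>.1)&(abs(y)<.05)
print([np.median(L[b[2]],0) for b in blobs(m)])
E
```

```text
time_s: 8.2
ee_pos: [0.419, 0.2296, 0.1865]
eef_rot: [-1.571, 0.0, -1.746]
force: [-0.0, -0.7, -1.1]
grip_width: 0.0213
[0.419  0.2296 0.1865] -100.05103530036091 [-0.0345 -0.6814 -1.1476] 0.02134021134537885
1097 0.03344072253209449
outer fit [0.0233 0.0403] inner [-0.0055  0.0402] 6
[[0.11   0.0434 0.0396]
 [0.14   0.0432 0.0394]]
outer fit [-0.0043 -0.0459] inner [-0.0027 -0.0401] 6
[[ 0.11   -0.0465 -0.0404]
 [ 0.14   -0.0463 -0.0405]]
end wall x None
[array([ 0.1621,  0.016 , -0.1651]), array([ 0.1641, -0.0207, -0.1639]), array([ 0.1361,  0.0241, -0.1637]), array([ 0.1353, -0.0263, -0.1634])]
```

View pics/w3.png

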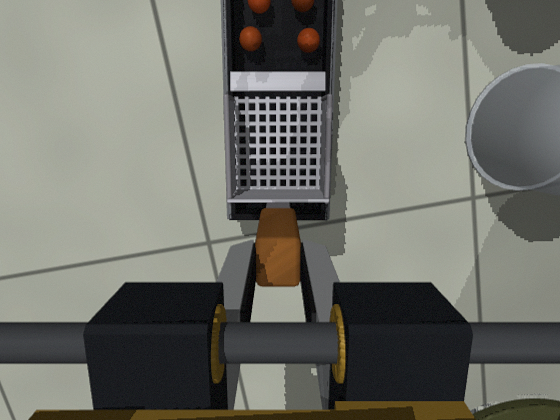

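The view shows the sieve centred between the tray walls (inner edges +39.6 / −40.4 mm) and parallel to them. The pebbles lie ahead of the lip, at pixel rows 5–40. I'm lowering it onto the floor.

```bash
python3 -m handwheel '[{"fingers":-1,"x":0.0004,"y":0.012,"z":0.005,"spin":0},{"fingers":-1,"x":0.0004,"y":0.03,"z":0.005,"spin":0},{"fingers":-1,"x":0.0004,"y":0.044,"z":0.005,"spin":0},{"fingers":-1,"x":0.0004,"y":0.054,"z":0.005,"spin":0},{"fingers":-1,"x":0.0004,"y":0.06,"z":0.005,"spin":0},{"fingers":-1,"x":0.0004,"y":0.063,"z":0.005,"spin":0},{"fingers":-1,"x":0.0004,"y":0.0645,"z":0.005,"spin":0},{"fingers":-1,"x":0.0004,"y":0.0645,"z":0.005,"spin":0},{"fingers":-1,"x":0.0004,"y":0.0645,"z":0.005,"spin":0},{"fingers":-1,"x":0.0004,"y":0.0645,"z":0.005,"spin":0}]'; python3 conv.py .4236 .2292 .1208 -100.1
```

```text
time_s: 9.25
ee_pos: [0.4239, 0.2282, 0.1223]
eef_rot: [-1.57, 0.0, -1.747]
force: [-0.1, -0.4, -1.7]
grip_width: 0.0218
t 9.25 pos [0.4239 0.2282 0.1223] rot [-1.5703e+00  4.0000e-04 -1.7471e+00] gw 0.0218 F [-0.11 -0.36 -1.73] q6 2.16
x -0.0009 y 0.0015 z -0.0005 spin -0.00
```

```bash
python3 -m handwheel '[{"fingers":-1,"x":0,"y":0.0015,"z":0,"spin":0},{"fingers":-1,"x":0,"y":0.0017,"z":0.012,"spin":0},{"fingers":-1,"x":0,"y":0.0017,"z":0.046,"spin":0},{"fingers":-1,"x":0,"y":0.0017,"z":0.09,"spin":0},{"fingers":-1,"x":0,"y":0.0017,"z":0.112,"spin":0},{"fingers":-1,"x":0,"y":0.0017,"z":0.119,"spin":0},{"fingers":-1,"x":0,"y":0.0017,"z":0.12,"spin":0},{"fingers":-1,"x":0,"y":0.0017,"z":0.121,"spin":0},{"fingers":-1,"x":0,"y":0.0017,"z":0.121,"spin":0},{"fingers":-1,"x":0,"y":0.0017,"z":0.121,"spin":0}]'; python3 look.py w4;  python3 - <<'E'
from h import *
np.set_printoptions(precision=4,suppress=True)
f=np.load("pics/w4.npz");p,L,z=f["p"],f["L"],f["z"];x,y=L[...,0],L[...,1];V=p.max(2)
h=cv2.cvtColor(p,cv2.COLOR_RGB2HSV);m=(h[...,0]<14)&(h[...,1]>130)&(h[...,2]>60)&(x>.02)&(abs(y)<.05)&(L[...,2]<-.07)
print([(b[0].round(),b[1][4],np.median(L[b[2]],0)) for b in blobs(m)])
m=(V<70)&(z>.026)&(z<.042)&(x>.09)&(x<.2)&(abs(y)<.03); print("end wall",np.percentile(x[m],[3,50,97]) if m.any() else 0)
E
```

```text
time_s: 10.25
ee_pos: [0.5428, 0.2069, 0.1204]
eef_rot: [-1.57, -0.0, -1.747]
force: [1.1, -1.4, 2.3]
grip_width: 0.0212
[0.5428 0.2069 0.1204] -100.09292741267114 [ 1.08   -1.3846  2.2691] 0.021215316193828392
[(array([250.,  93.]), np.int32(1056), array([ 0.0875,  0.0195, -0.0945])), (array([296.,  81.]), np.int32(517), array([ 0.094 , -0.0131, -0.0935])), (array([310., 103.]), np.int32(550), array([ 0.0789, -0.0239, -0.0951])), (array([274., 119.]), np.int32(540), array([ 0.0677,  0.0026, -0.0952]))]
end wall [0.1021 0.1078 0.111 ]
```

View pics/w4.png

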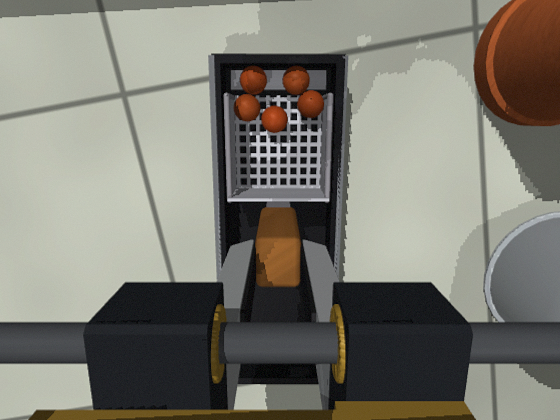

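All five pebbles are on the sieve. Three are behind the lip, at (247,107), (275,119) and (310,103). Two sit on the lip slope, at (253,80) and (295,80), with about 2.5 mm left to the wall. I'll press on gently, then back off softly and look.

```bash
python3 -m handwheel '[{"fingers":-1,"x":0,"y":0,"z":0.001,"spin":0},{"fingers":-1,"x":0,"y":0,"z":0.002,"spin":0},{"fingers":-1,"x":0,"y":0,"z":0.003,"spin":0},{"fingers":-1,"x":0,"y":0,"z":0.003,"spin":0},{"fingers":-1,"x":0,"y":0,"z":0.003,"spin":0},{"fingers":-1,"x":0,"y":0,"z":0.003,"spin":0},{"fingers":-1,"x":0,"y":0,"z":0.003,"spin":0},{"fingers":-1,"x":0,"y":0,"z":0.003,"spin":0},{"fingers":-1,"x":0,"y":0,"z":0.003,"spin":0},{"fingers":-1,"x":0,"y":0,"z":0.003,"spin":0}]'; cat > peb.py <<'E'
import sys
from h import *
np.set_printoptions(precision=4,suppress=True)
f=np.load(f"pics/{sys.argv[1]}.npz");p,L,z=f["p"],f["L"],f["z"];x,y=L[...,0],L[...,1]
h=cv2.cvtColor(p,cv2.COLOR_RGB2HSV);m=(h[...,0]<14)&(h[...,1]>130)&(h[...,2]>60)&(x>.02)&(abs(y)<.05)&(L[...,2]<-.07)
for ce,s,l in blobs(m): print(ce.round(),s[4],np.median(L[l],0)-[.0565,0,-.1144],"(sieve frame, ball top)")
E
python3 look.py w5; python3 peb.py w5
```

```text
time_s: 11.3
ee_pos: [0.5454, 0.2068, 0.1205]
eef_rot: [-1.572, 0.0, -1.747]
force: [-5.9, 0.1, 7.2]
grip_width: 0.021
[0.5454 0.2068 0.1205] -100.08964481889676 [-5.923   0.0794  7.1958] 0.021038129998006087
[251.  96.] 1036 [0.0287 0.0195 0.0197] (sieve frame, ball top)
[295.  84.] 513 [ 0.0352 -0.0129  0.0206] (sieve frame, ball top)
[310. 106.] 534 [ 0.0202 -0.0235  0.0188] (sieve frame, ball top)
[274. 120.] 540 [0.0104 0.0027 0.0187] (sieve frame, ball top)
```

```bash
python3 -m handwheel '[{"fingers":-1,"x":0,"y":0,"z":-0.003,"spin":0},{"fingers":-1,"x":0,"y":0,"z":-0.009,"spin":0},{"fingers":-1,"x":0,"y":0,"z":-0.018,"spin":0},{"fingers":-1,"x":0,"y":0,"z":-0.027,"spin":0},{"fingers":-1,"x":0,"y":0,"z":-0.036,"spin":0},{"fingers":-1,"x":0,"y":0,"z":-0.045,"spin":0},{"fingers":-1,"x":0,"y":0,"z":-0.054,"spin":0},{"fingers":-1,"x":0,"y":0,"z":-0.06,"spin":0},{"fingers":-1,"x":0,"y":0,"z":-0.062,"spin":0},{"fingers":-1,"x":0,"y":0,"z":-0.062,"spin":0}]'; python3 look.py w6; python3 peb.py w6
```

```text
time_s: 12.35
ee_pos: [0.4846, 0.2174, 0.1203]
eef_rot: [-1.571, 0.0, -1.747]
force: [1.2, 0.3, 1.7]
grip_width: 0.0209
[0.4846 0.2174 0.1203] -100.09274998630285 [1.1892 0.296  1.7378] 0.020886317703539704
[252.   2.] 103 [0.0905 0.0177 0.014 ] (sieve frame, ball top)
[298.   1.] 60 [ 0.0908 -0.0142  0.0148] (sieve frame, ball top)
[310. 107.] 524 [ 0.0196 -0.0234  0.0191] (sieve frame, ball top)
[248. 112.] 459 [0.0168 0.0221 0.0193] (sieve frame, ball top)
[274. 121.] 531 [0.0098 0.0027 0.0189] (sieve frame, ball top)
```

Three pebbles are settled inside, at sieve x 0.010–0.020 with ball tops at 19 mm. The other two are back in the tray by its end wall. Three is enough, so I'll lift gently.

```bash
python3 -m handwheel '[{"fingers":-1,"x":0,"y":-0.003,"z":0,"spin":0},{"fingers":-1,"x":0,"y":-0.011,"z":0,"spin":0},{"fingers":-1,"x":0,"y":-0.025,"z":0,"spin":0},{"fingers":-1,"x":0,"y":-0.042,"z":0,"spin":0},{"fingers":-1,"x":0,"y":-0.06,"z":0,"spin":0},{"fingers":-1,"x":0,"y":-0.077,"z":0,"spin":0},{"fingers":-1,"x":0,"y":-0.09,"z":0,"spin":0},{"fingers":-1,"x":0,"y":-0.097,"z":0,"spin":0},{"fingers":-1,"x":0,"y":-0.1,"z":0,"spin":0},{"fingers":-1,"x":0,"y":-0.1,"z":0,"spin":0}]'; python3 look.py w7; python3 peb.py w7; python3 conv.py .4914 -.1869 .305 -100.1
```

```text
time_s: 13.4
ee_pos: [0.4847, 0.2173, 0.2201]
eef_rot: [-1.571, -0.0, -1.747]
force: [0.2, 0.2, -2.4]
grip_width: 0.0216
[0.4847 0.2173 0.2201] -100.10327107695399 [ 0.1644  0.1834 -2.4308] 0.02155440826697958
[259.  26.] 327 [ 0.0964  0.0176 -0.0828] (sieve frame, ball top)
[291.  26.] 230 [ 0.0963 -0.0125 -0.0821] (sieve frame, ball top)
[310. 108.] 507 [ 0.0189 -0.0235  0.0184] (sieve frame, ball top)
[247. 112.] 449 [0.0162 0.0222 0.0187] (sieve frame, ball top)
[274. 122.] 532 [0.009  0.0027 0.0184] (sieve frame, ball top)
t 13.45 pos [0.4846 0.2172 0.2197] rot [-1.5716e+00 -4.0000e-04 -1.7472e+00] gw 0.0215 F [-0.51 -0.15 -2.49] q6 2.10
x 0.3967 y -0.0853 z 0.0776 spin -0.01
```

View pics/w7.png

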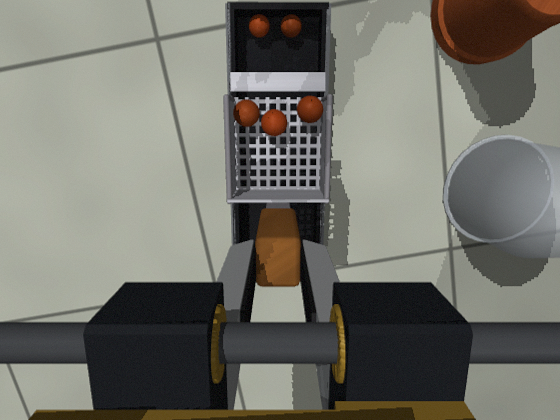

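The view shows three pebbles in the basket, at (247,112), (274,122) and (310,108), and two in the tray at (259,26) and (291,26). I'll rise above the cloche, then cross.

```bash
python3 -m handwheel '[{"fingers":-1,"x":0,"y":-0.003,"z":0,"spin":0},{"fingers":-1,"x":0,"y":-0.01,"z":0,"spin":0},{"fingers":-1,"x":0,"y":-0.022,"z":0,"spin":0},{"fingers":-1,"x":0,"y":-0.036,"z":0,"spin":0},{"fingers":-1,"x":0,"y":-0.05,"z":0,"spin":0},{"fingers":-1,"x":0,"y":-0.063,"z":0,"spin":0},{"fingers":-1,"x":0,"y":-0.074,"z":0,"spin":0},{"fingers":-1,"x":0,"y":-0.082,"z":0,"spin":0},{"fingers":-1,"x":0,"y":-0.085,"z":0,"spin":0},{"fingers":-1,"x":0,"y":-0.085,"z":0,"spin":0}]' && python3 -m handwheel '[{"fingers":-1,"x":0.003,"y":0,"z":0.001,"spin":0},{"fingers":-1,"x":0.012,"y":0,"z":0.003,"spin":0},{"fingers":-1,"x":0.028,"y":0,"z":0.006,"spin":0},{"fingers":-1,"x":0.049,"y":0,"z":0.01,"spin":0},{"fingers":-1,"x":0.071,"y":0,"z":0.014,"spin":0},{"fingers":-1,"x":0.093,"y":0,"z":0.018,"spin":0},{"fingers":-1,"x":0.112,"y":0,"z":0.022,"spin":0},{"fingers":-1,"x":0.125,"y":0,"z":0.024,"spin":0},{"fingers":-1,"x":0.131,"y":0,"z":0.026,"spin":0},{"fingers":-1,"x":0.132,"y":0,"z":0.026,"spin":0}]'; python3 look.py w8; python3 peb.py w8; python3 conv.py .4914 -.1869 .305 -100.1
```

```text
time_s: 14.45
ee_pos: [0.4848, 0.2173, 0.3054]
eef_rot: [-1.571, 0.0, -1.747]
force: [0.2, 0.0, -3.1]
grip_width: 0.0214
time_s: 15.45
ee_pos: [0.4873, 0.0821, 0.3052]
eef_rot: [-1.571, 0.0, -1.748]
force: [-0.8, 1.2, -2.1]
grip_width: 0.0212
[0.4873 0.0821 0.3052] -100.16207615583012 [-0.823   1.2095 -2.0514] 0.021206222805187816
[314.  42.] 2037 [ 0.0856 -0.0369 -0.0993] (sieve frame, ball top)
[287. 112.] 1575 [ 0.0161 -0.0069  0.0184] (sieve frame, ball top)
t 15.50 pos [0.4872 0.0826 0.3052] rot [-1.5709e+00  1.0000e-04 -1.7476e+00] gw 0.0214 F [-0.44 -0.89 -1.6 ] q6 1.84
x 0.2645 y 0.0002 z 0.0515 spin -0.03
```

```bash
python3 -m handwheel '[{"fingers":-1,"x":0.003,"y":0,"z":0.001,"spin":0},{"fingers":-1,"x":0.012,"y":0,"z":0.003,"spin":0},{"fingers":-1,"x":0.028,"y":0,"z":0.006,"spin":0},{"fingers":-1,"x":0.049,"y":0,"z":0.01,"spin":0},{"fingers":-1,"x":0.071,"y":0,"z":0.014,"spin":0},{"fingers":-1,"x":0.093,"y":0,"z":0.018,"spin":0},{"fingers":-1,"x":0.112,"y":0,"z":0.022,"spin":0},{"fingers":-1,"x":0.125,"y":0,"z":0.024,"spin":0},{"fingers":-1,"x":0.131,"y":0,"z":0.026,"spin":0},{"fingers":-1,"x":0.132,"y":0,"z":0.026,"spin":0}]' && python3 -m handwheel '[{"fingers":-1,"x":0.003,"y":0,"z":0.001,"spin":0},{"fingers":-1,"x":0.012,"y":0,"z":0.003,"spin":0},{"fingers":-1,"x":0.028,"y":0,"z":0.006,"spin":0},{"fingers":-1,"x":0.049,"y":0,"z":0.01,"spin":0},{"fingers":-1,"x":0.071,"y":0,"z":0.014,"spin":0},{"fingers":-1,"x":0.093,"y":0,"z":0.018,"spin":0},{"fingers":-1,"x":0.112,"y":0,"z":0.022,"spin":0},{"fingers":-1,"x":0.125,"y":0,"z":0.024,"spin":0},{"fingers":-1,"x":0.131,"y":0,"z":0.025,"spin":0},{"fingers":-1,"x":0.132,"y":0,"z":0.025,"spin":0}]'; python3 look.py w9; python3 peb.py w9; python3 conv.py .4914 -.1869 .2295 -100.1
python3 - <<'E'
from h import *
np.set_printoptions(precision=4,suppress=True)
f=np.load("pics/w9.npz");L,z=f["L"],f["z"]
m=(z>.09)&(z<.106)&(L[...,0]>-.02)&(L[...,0]<.15)&(abs(L[...,1])<.1);w=L[m][:,:2].astype(np.float32)
print("pot rim in tool frame",cv2.minEnclosingCircle(w),len(w))
p,d=cams.camera("side");cv2.imwrite("pics/s9.png",p[:,:,::-1])
E
```

```text
time_s: 16.5
ee_pos: [0.4898, -0.0521, 0.3052]
eef_rot: [-1.571, 0.0, -1.748]
force: [0.8, 0.0, -2.1]
grip_width: 0.0213
time_s: 17.5
ee_pos: [0.4911, -0.1863, 0.3051]
eef_rot: [-1.571, 0.0, -1.748]
force: [0.4, 0.8, -1.8]
grip_width: 0.0218
[ 0.4911 -0.1863  0.3051] -100.12467010610033 [ 0.3696  0.8426 -1.8224] 0.021752220130909848
[278.  67.] 461 [ 0.0706 -0.0003 -0.1787] (sieve frame, ball top)
[285. 107.] 1610 [ 0.0203 -0.0054  0.0184] (sieve frame, ball top)
t 17.55 pos [ 0.4911 -0.186   0.3052] rot [-1.5709e+00  1.0000e-04 -1.7471e+00] gw 0.0214 F [-0.51  0.14 -1.31] q6 1.32
x 0.0008 y 0.0757 z 0.0004 spin -0.00
pot rim in tool frame ((0.057278599590063095, -0.0006866861367598176), 0.05602317303419113) 365
```

View pics/w9.png

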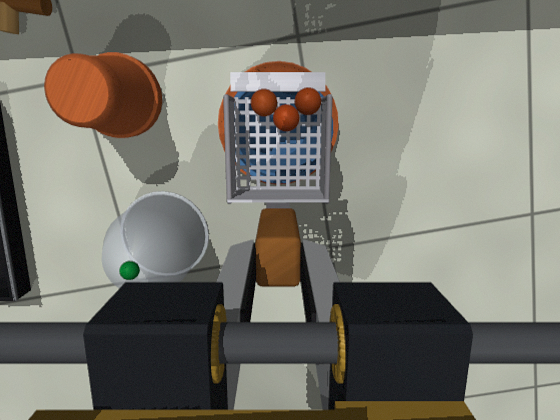

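The basket is centred over the pot: the rim circle in the tool frame is at (57.3, −0.7) mm with radius 56.0, against the wanted (56.5, 0). The three pebbles are inside. I'm lowering by 75 mm.

```bash
python3 -m handwheel '[{"fingers":-1,"x":0.0005,"y":0.003,"z":0,"spin":0},{"fingers":-1,"x":0.0005,"y":0.01,"z":0,"spin":0},{"fingers":-1,"x":0.0005,"y":0.02,"z":0,"spin":0},{"fingers":-1,"x":0.0005,"y":0.032,"z":0,"spin":0},{"fingers":-1,"x":0.0005,"y":0.044,"z":0,"spin":0},{"fingers":-1,"x":0.0005,"y":0.055,"z":0,"spin":0},{"fingers":-1,"x":0.0005,"y":0.064,"z":0,"spin":0},{"fingers":-1,"x":0.0005,"y":0.071,"z":0,"spin":0},{"fingers":-1,"x":0.0005,"y":0.075,"z":0,"spin":0},{"fingers":-1,"x":0.0005,"y":0.075,"z":0,"spin":0}]' && python3 -m handwheel '[{"fingers":-1,"x":0,"y":0,"z":0,"spin":0},{"fingers":-1,"x":0,"y":0,"z":0,"spin":0},{"fingers":-1,"x":0,"y":0,"z":0,"spin":0},{"fingers":-1,"x":0,"y":0,"z":0,"spin":0},{"fingers":-1,"x":0,"y":0,"z":0,"spin":0},{"fingers":-1,"x":0,"y":0,"z":0,"spin":0},{"fingers":-1,"x":0,"y":0,"z":0,"spin":0},{"fingers":-1,"x":0,"y":0,"z":0,"spin":0},{"fingers":-1,"x":0,"y":0,"z":0,"spin":0},{"fingers":-1,"x":0,"y":0,"z":0,"spin":0}]'; python3 look.py w10; python3 peb.py w10; python3 - <<'E'
from h import *
np.set_printoptions(precision=4,suppress=True)
f=np.load("pics/w10.npz");L=f["L"]
m=(L[...,0]>.085)&(L[...,0]<.11)&(abs(L[...,1])<.04)&(L[...,2]<-.1)&(L[...,2]>-.13);print("lip",np.percentile(L[m],[2,50,98],0))
print(get_obs()["joint_vel"])
p,d=cams.camera("side");cv2.imwrite("pics/s10.png",cv2.resize(p[60:360,170:400],None,fx=2,fy=2)[:,:,::-1])
E
```

```text
time_s: 18.6
ee_pos: [0.491, -0.1865, 0.2299]
eef_rot: [-1.571, 0.0, -1.747]
force: [0.3, -0.4, -2.0]
grip_width: 0.0215
time_s: 19.6
ee_pos: [0.4911, -0.1866, 0.2303]
eef_rot: [-1.571, 0.0, -1.747]
force: [0.5, 0.4, -2.4]
grip_width: 0.0213
[ 0.4911 -0.1866  0.2303] -100.10435931668553 [ 0.5017  0.4196 -2.4352] 0.02127963490430747
[277.  61.] 948 [ 0.0689  0.0017 -0.1038] (sieve frame, ball top)
[310. 100.] 526 [ 0.0247 -0.0234  0.0184] (sieve frame, ball top)
[277. 109.] 1085 [0.0183 0.0004 0.0184] (sieve frame, ball top)
lip [[ 0.089  -0.0344 -0.1294]
 [ 0.0964  0.0005 -0.1127]
 [ 0.1056  0.0353 -0.1023]]
[-0.0006 -0.0005 -0.0006  0.0003  0.0012  0.001 ]
```

View pics/s10.png

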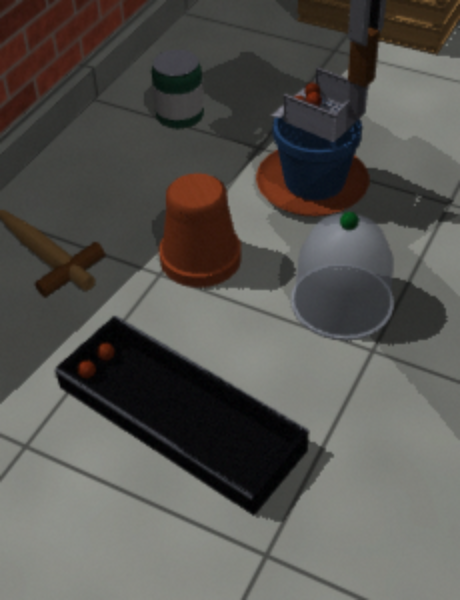

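The side view shows the sieve over the pot with pebbles in it, two pebbles in the tray, and everything else standing in place. The sieve is 15.6 mm above the rim and still, so I'm handing in.

```bash
python3 -c "
from station import workorder
print(workorder.hand_in())"
```

```text
the job is handed in; nothing more can be done
None
```

I took the sieve by its grip and scooped along the tray against its end wall. That left three pebbles behind the lip. I then carried them over the cloche and flowerpots at about 0.19 m and handed in with the sieve held over the pot, at about 20 s of robot time.

- **Pebbles:** the last wrist picture shows three in the basket, 0.018–0.025 m ahead of the sieve's centre. One of them rests right against the lip. The other two are in the tray by its end wall.
- **Position over the pot:** the underside is about 15.6 mm above the rim. The basket was about 1 mm off the pot's centre, measured just before the final lowering. The sieve is level to within what the pictures show.
- **Stillness and contact:** joint speeds were about 0.001 rad/s. The grip was set to 45 N, with the fingers 21 mm apart on the grip. The wrist force was only about the sieve's weight, so there is no sign it touched the pot.
- **Other things:** the pot, cloche and flowerpots look unmoved in the last side picture. I checked that by eye and did not measure it.

One disagreement: the top and side cameras differed by 3–5 mm in y. I used their mean, and the wrist camera agreed with it to within about 2 mm. No check failed, and handing in reported no verdict.

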